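# Pack the kidney dishes and slide cases for the steriliser run

## Robot

A 6-joint arm with a two-finger parallel gripper is mounted at the origin on the work surface. World frame = base frame: x ahead of the robot, y to its left, z up, the work surface at z = 0. Lengths are in mm, angles in rad, forces in N, time in s.
With the tool pointing down it reaches from about 350 to 850 mm from the base axis. Payload 8.1 kg.
Tool frame: the origin (TCP) lies midway between the tips of the shut fingers; the grasp point (between the pads) lies 19 mm behind it (r.grip_depth is the distance from the TCP to the grasp point, in mm); z points along the fingers, y is the line along which they close (so a half turn about z gives the same grasp; the last joint's range is limited). The gripper opens to 93 mm and grips with 3 to 60 N. Pads are 15 mm wide; open, the fingers measure 128 mm over their backs; the gripper's body (75 mm by 188 mm) begins 65 mm behind the grasp point.
Start: joints at [-0.085, 0.13, 1.488, -0, 1.523, -0.085], TCP at [600.004, 0.022, 218.635] pointing down, gripper open.
Joint ranges: [-2.96, 2.96], [-0.89, 2.26], [0.02, 2.5], [-1.34, 4.48], [0, 2.73], [-2.66, 2.66]. Speed limits (rad/s): [2.39, 2.39, 2.79, 3.14, 3.14, 3.14].

## Interface

Orientations are given as [roll, pitch, yaw] about the fixed x, y, z axes, in that order (R = Rz(yaw) Ry(pitch) Rx(roll)).
In Python, from cell import r gives the robot as it stands.
- The arm moves only by the shell command python3 -m crank 'ROWS' [FORCE]. ROWS is text: rows parted by semicolons, each of 5 numbers parted by spaces: the gripper's target within -1 to 1 (fully open at 1, half-way at 0, shut at -1), then the shift along the world's x, y, z in mm, then the turn about the world's z in degrees. A call has 1 to 8 rows; each row is the pose to reach, as a shift and turn from the pose commanded when the call began; what a row does not reach only later rows make up. A row lasts 1/10 s, in which the tool goes at most 50 mm and 8.59 degrees, less where a joint would pass 70% of its speed; a pose out of reach is approached as far as the arm can. A call with a gripper value outside its range is refused whole. The fingers move at their own pace and stop on an object; FORCE is the grip in N (left out, the last holds). Time passes only in rows, so rows that repeat a pose let the fingers close. It gives the time, the measured TCP pose, the force, the opening and the grip force at its end, in the units of the state.
- r.observe(): the state, without advancing time (a new reading comes with each control period).
- r.capture(name): name is "scene" or "side" or "wrist"; returns a dict with "image" (420x560x3 uint8, red, green, blue), "depth" (420x560 float32, mm along the optical axis (not along the pixel's ray), 0 where there is no reading), "fx", "fy", "cx", "cy" (pixels), "R" (3x3) and "t" (3): a world point X has camera coordinates R X + t. Camera axes: x right, y down, z forward; pixel columns grow to the right and rows downward; lengths in mm; the calibration is good to about 2 mm. A picture is of the moment at which its call begins.
- r.job_done(): hands the job in; it is judged then, once.
The state is a dict: "t": time; "q": joint angles; "dq": joint speeds; "joint_efforts": joint torques, N m; "ee_pos": TCP position; "tool_rot": TCP orientation; "force": force on the tool from outside, world axes, zero at the start; "torque": the same for the moment, N m; "gripper_width": opening from 0.0 (shut) to 1.0 (fully open); "grip_force": force on a finger pad.
Only numpy, scipy, OpenCV 4.12 (cv2) and the standard library are available. Lean on these libraries where they do the work, as an engineer would, in place of code of your own. Each camera call takes 0.05 s, during which the arm holds its last target. There are 200 camera calls.

## Task

Pack the green board for the next steriliser run: nest every loose teal kidney dish in the white one on the board, each turned so that its outline matches the dish below and it drops fully home, rim on rim; and stack every blue slide case lying about on the orange pad in one square, flush pile, long sides along the pad's long sides. Leave the pots, timer, marker and tape where they are.

Things in the scene. Friction and masses are not known exactly. Their poses are not given: they have to be found in the camera images.
- base_dish_c (a point): White plastic dish, loose on the green board: bottom of the nest. Kidney dish 148 x 74 x 32 mm high: seen from above a capsule 58 wide (56 across flat faces at its waist), bent 80 deg on a spine of radius 70. Point: middle of the waist, half-way up (16 above underside). z up, x lengthwise, +y to the bulging side (hollow side faces -y).
- base_dish_end (a point): white dish: centre of its rounded end at +x (45 along x and -14 along y from the waist point).
- board_c (a point): green board lying on the bench, 190 (x) x 250 (y) x 6 thick, fixed; this point is the centre of its top face. It carries the white dish at one side and the orange pad at the other.
- pad_c (a point): orange pad fixed on the green board, 100 (x) x 56 (y) x 6 thick, same footprint as a slide case; this point is the centre of its top face, z up.
- dish1_c (a point): Loose teal dish, about 0.12 kg, may be absent. Same size, shape, point and axes as the white one. The top 14 mm is a thick rim, 6 wide, upright outside (grip it across the waist, along y); below it the body tapers in to a base 28 wide. Turned like the dish below, it drops in, rim on rim, 14 mm higher, about 2 mm play.
- dish1_end (a point): dish1: centre of its rounded end at +x (45 along x and -14 along y from the waist point).
- dish2_c (a point): Loose teal dish, about 0.12 kg, may be absent. Same size, shape, point and axes as the white one. The top 14 mm is a thick rim, 6 wide, upright outside (grip it across the waist, along y); below it the body tapers in to a base 28 wide. Turned like the dish below, it drops in, rim on rim, 14 mm higher, about 2 mm play.
- dish2_end (a point): dish2: centre of its rounded end at +x (45 along x and -14 along y from the waist point).
- dish3_c (a point): Loose teal dish, about 0.12 kg, may be absent. Same size, shape, point and axes as the white one. The top 14 mm is a thick rim, 6 wide, upright outside (grip it across the waist, along y); below it the body tapers in to a base 28 wide. Turned like the dish below, it drops in, rim on rim, 14 mm higher, about 2 mm play.
- dish3_end (a point): dish3: centre of its rounded end at +x (45 along x and -14 along y from the waist point).
- case1_c (a point): closed flat blue slide case with white windows on top, 100 (x) x 56 (y) x 14 high, about 0.08 kg (may be absent); this point is its centre, 7 above the underside, z up.
- case2_c (a point): closed flat blue slide case with white windows on top, 100 (x) x 56 (y) x 14 high, about 0.08 kg (may be absent); this point is its centre, 7 above the underside, z up.
- case3_c (a point): closed flat blue slide case with white windows on top, 100 (x) x 56 (y) x 14 high, about 0.08 kg (may be absent); this point is its centre, 7 above the underside, z up.
- case4_c (a point): closed flat blue slide case with white windows on top, 100 (x) x 56 (y) x 14 high, about 0.08 kg (may be absent); this point is its centre, 7 above the underside, z up.
- pot1: bystander: capped specimen pot, 48 diameter, 53 high; origin at the centre of its underside.
- pot2: bystander: capped specimen pot, 48 diameter, 53 high; origin at the centre of its underside.
- pot3: bystander: capped specimen pot, 48 diameter, 53 high; origin at the centre of its underside.
- timer: bystander: small white timer, 50 x 50 x 20 high; origin at the centre of its underside.
- marker: bystander: marker pen lying on the bench, 123 long (x) x 14 x 14; origin on its underside.
- tape: bystander: roll of yellow tape lying flat, 76 diameter, 18 high; origin at the centre of its underside.

How it is judged (in metres and radians):
At the end, for the whole second after the job is handed in: Teal dishes nested in the white dish on the board: level, centre within 8 mm, +x end within 10 mm, height a whole number of 14 mm steps within 3.5 mm. Cases level in one pile on the pad: centres within 8 mm, turned within 0.10 rad (either way round). All at rest, released (horizontal distance between base_dish_c and board_c below 0.12 m and angle between each of base_dish_c, dish1_c, dish2_c, dish3_c, case1_c, case2_c, case3_c, case4_c's own z axis and vertical below 0.06 rad and horizontal distance between each of dish1_c, dish2_c, dish3_c and base_dish_c below 0.008 m and horizontal distance between each of dish1_end, dish2_end, dish3_end and base_dish_end below 0.01 m and (z of dish1_c in the frame of base_dish_c between 0.0105 and 0.0175 m or z of dish1_c in the frame of base_dish_c between 0.0245 and 0.0315 m or z of dish1_c in the frame of base_dish_c between 0.0385 and 0.0455 m) and (z of dish2_c in the frame of base_dish_c between 0.0105 and 0.0175 m or z of dish2_c in the frame of base_dish_c between 0.0245 and 0.0315 m or z of dish2_c in the frame of base_dish_c between 0.0385 and 0.0455 m) and (z of dish3_c in the frame of base_dish_c between 0.0105 and 0.0175 m or z of dish3_c in the frame of base_dish_c between 0.0245 and 0.0315 m or z of dish3_c in the frame of base_dish_c between 0.0385 and 0.0455 m) and horizontal distance between each of case1_c, case2_c, case3_c, case4_c and pad_c below 0.008 m and angle between the x axis of each of case1_c, case2_c, case3_c, case4_c and the x axis of pad_c, either way round below 0.1 rad and z of case1_c in the frame of pad_c between 0.004 and 0.052 m and z of case2_c in the frame of pad_c between 0.004 and 0.052 m and z of case3_c in the frame of pad_c between 0.004 and 0.052 m and z of case4_c in the frame of pad_c between 0.004 and 0.052 m); the robot touches nothing.
It fails at once if a bystander (pot, timer, marker, tape) is pushed more than 5 cm away (distance of any of pot1, pot2, pot3, timer, marker, tape from where it was at the start of the episode above 0.05 m).
It fails at once if a specimen pot is knocked over (angle between any of pot1, pot2, pot3's own z axis and vertical above 0.6 rad).
Of dish1, dish2, dish3 only 2 to 3 are there at a start; the rules pass over those that are not, and their reading is None.
Of case1, case2, case3, case4 only 3 to 4 are there at a start; the rules pass over those that are not, and their reading is None.
At some moment in a run one of dish1, dish2, dish3, case1, case2, case3, case4 may be knocked a few centimetres aside while the robot is not near it.
Once in a run the grip may slacken for a moment while it holds something.
It also fails if it takes over 210 s, if anything falls off the work surface, if the arm or the gripper's body presses on something with over 40 N, if the wrist force passes 120 N, or if a joint passes its speed limit or range.

## Working session

There is one attempt and no reset: what is moved stays moved. The work goes in short steps, Python scripts to look and compute and a shell command to move; the robot and the scene stay as the last step left them, time stands still between calls to the robot, and variables do not carry over. Pictures are saved under pics/ and viewed, at most 16 in all, crops included, and the job is handed in when it is done.

```bash
ls; mkdir -p pics; python3 - <<'E'
from cell import r
import cv2,numpy as np
for n in ("scene","side"):
    c=r.capture(n); cv2.imwrite(f"pics/{n}0.png",c["image"][:,:,::-1]); print(n,c["fx"],-c["R"].T@c["t"],c["R"][2])
print(r.observe()["t"])
E
```

```text
pics
scene 543.0924065010256 [1110.08686899  724.56994092 1072.40159916] [-0.41714278 -0.52183873 -0.74409424]
side 437.4030293510963 [ 305.96079528 -830.31029643  653.07421214] [ 0.20227159  0.80334665 -0.56010745]
0.1
```

View pics/scene0.png

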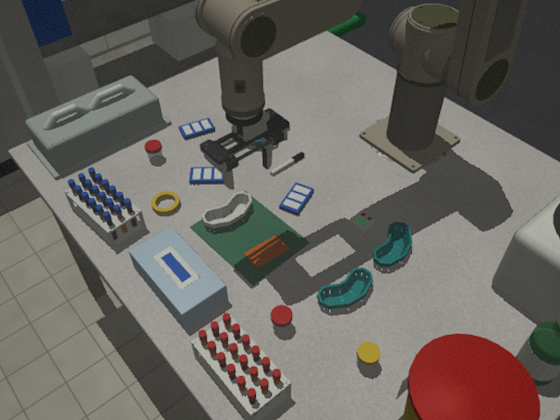

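View pics/side0.png

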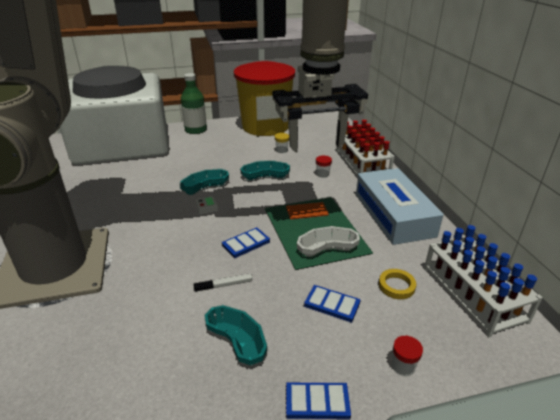

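```bash
cat > h.py <<'E'
from cell import r
import cv2, numpy as np
from scipy.optimize import minimize
O=np.array([200.,-500.]); W,H=800,1000   # ortho map, 1 mm per pixel
def ortho(c,h):
    """image and true height (from depth) resampled on plane z=h; rows=y, cols=x"""
    X,Y=np.meshgrid(np.arange(W)+O[0],np.arange(H)+O[1])
    P=np.stack([X,Y,np.full_like(X,h)],-1)@c["R"].T+c["t"]
    u=(P[...,0]/P[...,2]*c["fx"]+c["cx"]).astype(np.float32); v=(P[...,1]/P[...,2]*c["fy"]+c["cy"]).astype(np.float32)
    ok=P[...,2]>0
    im=cv2.remap(c["image"],u,v,cv2.INTER_LINEAR); d=cv2.remap(c["depth"],u,v,cv2.INTER_NEAREST)
    C=-c["R"].T@c["t"]; z=C[2]+(h-C[2])*d/np.maximum(P[...,2],1)
    z[(d<=0)|~ok]=-99
    return im,z
def mask(im,kind):
    hsv=cv2.cvtColor(im,cv2.COLOR_RGB2HSV); h,s,v=cv2.split(hsv)
    return {"teal":(h>83)&(h<98)&(s>110)&(v>35),"blue":(h>104)&(h<122)&(s>130)&(v>50),
            "orange":(h<14)&(s>140)&(v>70),"green":(h>60)&(h<82)&(s>70),"white":(s<50)&(v>110)}[kind]
def template(x,y,a,inner=False):
    th=np.radians(np.linspace(-40,40,21)); s=np.stack([70*np.sin(th),70*np.cos(th)-68],1)  # waist point = origin
    R=np.array([[np.cos(a),-np.sin(a)],[np.sin(a),np.cos(a)]])
    p=s@R.T+[x,y]; m=np.zeros((H,W),np.uint8)
    cv2.polylines(m,[np.round((p-O)*16).astype(np.int32)],False,255,58,shift=4)
    return m>0
def fill(m):
    cs,_=cv2.findContours(m.astype(np.uint8),cv2.RETR_EXTERNAL,cv2.CHAIN_APPROX_NONE)
    o=np.zeros(m.shape,np.uint8); cv2.drawContours(o,cs,-1,1,-1); return o>0
def blobs(m,amin,k=5):
    m=cv2.morphologyEx(m.astype(np.uint8),cv2.MORPH_CLOSE,np.ones((k,k)))
    n,l,st,ce=cv2.connectedComponentsWithStats(m)
    return [(l==i) for i in range(1,n) if st[i,4]>amin]
def fitdish(m):
    m=fill(m); ys,xs=np.nonzero(m); c0=np.array([xs.mean(),ys.mean()])+O
    def cost(p):
        t=template(*p); return 1-(t&m).sum()/(t|m).sum()
    c,(vx,vy)=c0,cv2.fitLine(np.stack([xs,ys],1).astype(np.float32),cv2.DIST_L2,0,.01,.01)[:2].ravel()
    a=np.arctan2(vy,vx); best=None
    for a0 in (a,a+np.pi):
        p0=[*c0,a0]
        s=minimize(cost,p0,method="Nelder-Mead",options=dict(initial_simplex=np.array(p0)+np.array([[0,0,0],[8,0,0],[0,8,0],[0,0,.2]]),maxiter=120))
        if best is None or s.fun<best.fun: best=s
    x,y,a=best.x
    return round(x,1),round(y,1),round(np.degrees(a)%360,1),round(1-best.fun,3)
def dishes(c,kind="teal",zb=0,box=None):
    im,z=ortho(c,zb+32); m=mask(im,kind)&(z>zb+24)&(z<zb+42)
    if box: b=np.zeros_like(m); b[box[2]-500+1000-0:box[3]+500,box[0]-200:box[1]-200]=0; b[int(box[2]-O[1]):int(box[3]-O[1]),int(box[0]-O[0]):int(box[1]-O[0])]=1; m&=b
    return [fitdish(b) for b in blobs(m,800,9)]
def rects(c,kind="blue",zt=14,amin=800):
    im,z=ortho(c,zt); m=mask(im,kind)&(abs(z-zt)<6)
    out=[]
    for b in blobs(m,amin):
        ys,xs=np.nonzero(b); (x,y),(w,h),a=cv2.minAreaRect(np.stack([xs,ys],1).astype(np.float32))
        if w<h: w,h,a=h,w,a+90
        out.append((round(x+O[0],1),round(y+O[1],1),round(w),round(h),round((a+90)%180-90,1)))
    return out
E
sed -i '/b\[box\[2\]-500/s/b\[box\[2\]-500.*\]=0; //' h.py
python3 - <<'E'
from h import *
for n in ("scene","side"):
    c=r.capture(n); print(n,"teal",dishes(c)); print("blue",rects(c)); print("orange",rects(c,"orange",12,500)); print("green",rects(c,"green",6,5000)); print("white",dishes(c,"white",6))
c=r.capture("wrist"); cv2.imwrite("pics/w0.png",c["image"][:,:,::-1]); print(-c["R"].T@c["t"],c["R"],c["fx"])
E
```

```text
scene teal [(np.float64(359.7), np.float64(267.9), np.float64(19.1), np.float64(0.935)), (np.float64(542.8), np.float64(286.4), np.float64(354.4), np.float64(0.932))]
blue [(np.float64(468.5), np.float64(-445.3), 98, 55, -15.0), (np.float64(562.1), np.float64(-256.2), 93, 55, -39.6), (np.float64(429.2), np.float64(-23.9), 100, 55, 22.6)]
orange [(np.float64(606.1), np.float64(63.4), 99, 56, -3.7)]
green [(np.float64(604.6), np.float64(-22.5), 222, 188, -87.3)]
white [(np.float64(605.7), np.float64(-83.6), np.float64(359.9), np.float64(0.946))]
side teal [(np.float64(367.8), np.float64(-300.8), np.float64(297.0), np.float64(0.949)), (np.float64(356.9), np.float64(259.1), np.float64(21.3), np.float64(0.877)), (np.float64(540.7), np.float64(276.3), np.float64(355.6), np.float64(0.875))]
blue [(np.float64(462.8), np.float64(-454.9), 99, 59, -14.7), (np.float64(555.9), np.float64(-264.1), 99, 61, -38.5), (np.float64(427.0), np.float64(-34.2), 102, 62, 21.6)]
orange [(np.float64(603.0), np.float64(50.5), 100, 49, 0.0)]
green [(np.float64(601.4), np.float64(-17.3), 248, 187, -87.0)]
white [(np.float64(604.4), np.float64(-85.6), np.float64(0.4), np.float64(0.95))]
[599.21837007  69.81293778 383.15182794] [[ 9.99999206e-01 -4.68409146e-05 -1.25919380e-03]
 [ 2.72867674e-04 -9.67546726e-01  2.52692025e-01]
 [-1.23016516e-03 -2.52692168e-01 -9.67545945e-01]] 326.7627079189964
```

View pics/w0.png

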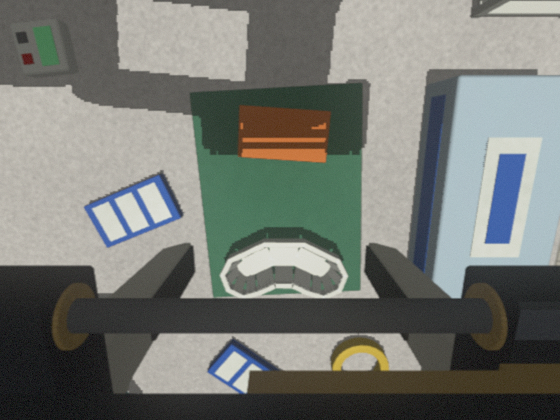

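```bash
cat >> h.py <<'E'
def show():
    c=r.capture("wrist"); o=r.observe()
    f=lambda L:[tuple(map(float,t)) for t in L]
    print("t",round(o["t"],1),"tcp",np.round(o["ee_pos"],1),"rot",np.round(o["tool_rot"],3),"F",np.round(o["force"],1),"w",round(o["gripper_width"],3),"q",np.round(o["q"],2))
    return c,f
E
python3 - <<'E'
from h import *
c,f=show()
print("blue",f(rects(c))); print("orange",f(rects(c,"orange",12,500))); print("green",f(rects(c,"green",6,5000))); print("white",f(dishes(c,"white",6,(500,700,-180,10)))); print("teal",f(dishes(c)))
E
```

```text
t 0.3 tcp [599.8   0.  218.3] rot [-3.141 -0.     1.571] F [ 0.7 -0.5  0.1] w 0.995 q [-0.09  0.13  1.49 -0.    1.52 -0.09]
blue [(542.8, -244.5, 62.0, 56.0, -40.1), (427.1, -26.7, 98.0, 54.0, 22.2)]
orange [(603.1, 61.4, 98.0, 55.0, -3.5)]
green [(601.3, -22.4, 226.0, 186.0, -87.0)]
white [(603.2, -83.7, 1.1, 0.944)]
teal []
```

```bash
python3 -m crank '1 -50 -10 0 -8.5;1 -100 -20 0 -17;1 -150 -27 0 -25.5;1 -173 -27 0 -34;1 -173 -27 0 -42.5;1 -173 -27 0 -51;1 -173 -27 0 -59.5;1 -173 -27 0 -68' 20; python3 -m crank '1 0 0 -60 0;1 0 0 -60 0;1 0 0 -60 0'; python3 - <<'E'
from h import *
c,f=show(); print("blue",f(rects(c))); cv2.imwrite("pics/w1.png",c["image"][:,:,::-1])
E
```

```text
t: 1.1
ee_pos: [426.9, -27.0, 218.8]
tool_rot: [3.141, -0.0, 0.378]
force: [-0.1, -0.5, -0.3]
gripper_width: 0.999
grip_force: 0.0
t: 1.4
ee_pos: [425.0, -26.6, 156.6]
tool_rot: [-3.139, 0.004, 0.385]
force: [-1.2, -0.6, -0.1]
gripper_width: 0.999
grip_force: 0.0
t 1.4 tcp [426.3 -26.9 158.6] rot [-3.14e+00  2.00e-03  3.85e-01] F [ 0.1 -0.8 -0.3] w 0.999 q [-0.18 -0.32  2.02  0.    1.44  1.  ]
blue [(539.6, -243.5, 54.0, 54.0, -38.7), (401.1, -37.5, 54.0, 43.0, -67.8)]
```

View pics/w1.png

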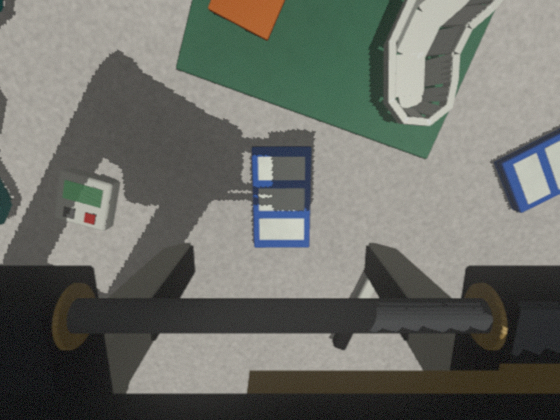

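```bash
sed -i 's/(s>130)&(v>50)/(s>90)\&(v>18)/; s/(s>110)&(v>35)/(s>90)\&(v>20)/;s/(s>140)&(v>70)/(s>110)\&(v>35)/' h.py; python3 - <<'E'
from h import *
c,f=show(); print("blue",f(rects(c)))
E
```

```text
t 1.5 tcp [427.3 -27.  159.8] rot [ 3.141 -0.     0.384] F [ 0.4 -0.3  0.6] w 1.002 q [-0.18 -0.32  2.02  0.    1.44  1.  ]
blue [(540.9, -244.1, 59.0, 56.0, -39.3), (426.2, -27.1, 98.0, 55.0, 22.4)]
```

```bash
python3 -m crank '0.6 0 0 -50 0;0.6 0 0 -100 0;0.6 0 0 -130 0;0.6 0 0 -145 0;0.6 0 0 -155 0;0.6 0 0 -155 0' 20;python3 -m crank '-1 0 0 0 0;-1 0 0 0 0;-1 0 0 0 0;-1 0 0 0 0;-1 0 0 0 0;-1 0 0 0 0' 25; python3 -m crank '-1 0 0 50 0;-1 0 0 100 0;-1 0 0 140 0;-1 50 10 155 -8;-1 100 30 155 -16;-1 140 60 155 -24;-1 176 88 155 -26;-1 176 88 155 -26'; python3 - <<'E'
from h import *
c,f=show(); print("blue",f(rects(c)),f(rects(c,"orange",12,500)),f(rects(c,"green",6,5000))); cv2.imwrite("pics/w2.png",c["image"][:,:,::-1])
E
```

```text
t: 2.1
ee_pos: [427.5, -27.1, 3.9]
tool_rot: [3.142, -0.0, 0.384]
force: [0.6, 0.4, 0.2]
gripper_width: 0.801
grip_force: 0.0
t: 2.7
ee_pos: [428.2, -27.2, 5.0]
tool_rot: [3.14, -0.002, 0.384]
force: [-0.9, -0.4, 5.8]
gripper_width: 0.601
grip_force: 25.0
t: 3.5
ee_pos: [605.2, 64.4, 156.1]
tool_rot: [-3.14, 0.002, -0.068]
force: [-1.1, -0.7, -1.5]
gripper_width: 0.599
grip_force: 25.0
t 3.5 tcp [603.7  62.9 156.6] rot [-3.141e+00  3.000e-03 -6.700e-02] F [-1.1 -0.7 -1.4] w 0.597 q [0.02 0.19 1.54 0.   1.42 1.66]
blue [] [(643.7, 58.3, 55.0, 18.0, 86.3)] [(601.6, -13.0, 246.0, 186.0, -86.9)]
```

View pics/w2.png

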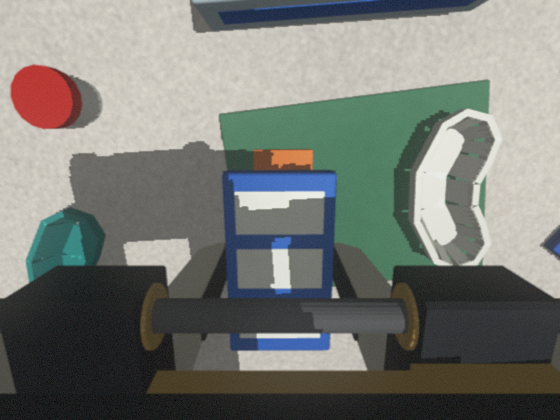

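```bash
python3 -m crank '-1 0 0 -50 0;-1 0 0 -100 0;-1 0 0 -125 0;-1 0 0 -136 0;-1 0 0 -142 0;-1 0 0 -142 0;-1 0 0 -142 0'; python3 -m crank '0.5 0 0 0 0;0.5 0 0 0 0;0.5 0 0 0 0;0.5 0 0 0 0;0.5 0 0 50 0;0.5 0 0 100 0;0.5 0 0 150 0;0.5 0 0 200 0'; python3 - <<'E'
from h import *
c,f=show(); print("blue",f(rects(c,"blue",26)))
for n in ("scene","side"):
    c=r.capture(n); print(n,f(rects(c,"blue",26)),f(rects(c)),f(dishes(c)))
E
```

```text
t: 4.25
ee_pos: [604.7, 60.7, 19.1]
tool_rot: [-3.141, -0.004, -0.07]
force: [0.1, 0.0, -0.4]
gripper_width: 0.596
grip_force: 25.0
t: 5.05
ee_pos: [602.6, 61.0, 218.6]
tool_rot: [-3.142, 0.0, -0.07]
force: [0.9, -0.1, 0.2]
gripper_width: 0.745
grip_force: 0.0
t 5.1 tcp [606.7  61.2 229.5] rot [-3.14  -0.013 -0.07 ] F [ 1.9 -0.2  6.3] w 0.747 q [ 0.02  0.14  1.46 -0.    1.53  1.66]
blue [(602.5, 60.8, 99.0, 55.0, -3.5)]
scene [(605.9, 65.4, 101.0, 61.0, -3.6)] [(468.9, -443.8, 100.0, 62.0, -15.0), (561.9, -252.9, 100.0, 63.0, -39.8)] [(360.8, 269.1, 19.4, 0.939), (544.8, 287.4, 354.3, 0.931)]
side [(760.7, -0.5, 207.0, 11.0, -89.6), (601.4, 53.7, 103.0, 67.0, -3.9)] [(462.8, -454.6, 100.0, 60.0, -14.9), (555.8, -264.0, 100.0, 63.0, -39.0)] [(367.7, -300.5, 296.2, 0.95), (355.4, 258.3, 25.0, 0.88), (539.0, 277.3, 355.5, 0.851)]
```

```bash
python3 -m crank '0.6 -6 -45 0 -8;0.6 -12 -90 0 -16;0.6 -18 -135 0 -24;0.6 -24 -180 0 -32;0.6 -30 -225 0 -35.5;0.6 -36 -270 0 -35.5;0.6 -44 -319 0 -35.5;0.6 -44 -319 0 -35.5'; python3 -m crank '0.6 0 0 -40 0;0.6 0 0 -40 0;0.6 0 0 -40 0'; python3 - <<'E'
from h import *
c,f=show(); print("blue",f(rects(c))); cv2.imwrite("pics/w3.png",c["image"][:,:,::-1])
E
```

```text
t: 6.0
ee_pos: [556.5, -263.4, 214.5]
tool_rot: [3.139, 0.002, -0.695]
force: [0.2, 1.0, -0.1]
gripper_width: 0.8
grip_force: 0.0
t: 6.3
ee_pos: [557.8, -256.6, 174.7]
tool_rot: [3.141, 0.005, -0.689]
force: [0.4, 0.7, 1.2]
gripper_width: 0.801
grip_force: 0.0
t 6.3 tcp [ 558.8 -257.1  176.6] rot [ 3.141e+00  1.000e-03 -6.890e-01] F [-0.2  0.2  0.5] w 0.8 q [-0.51  0.19  1.49  0.    1.45  1.74]
blue [(464.5, -449.8, 99.0, 56.0, -14.8), (557.6, -259.4, 99.0, 55.0, -38.7)]
```

View pics/w3.png

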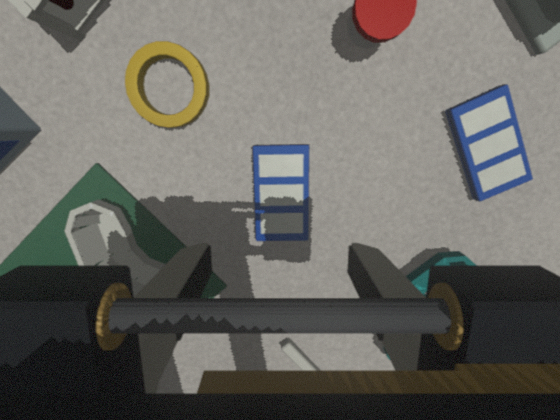

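```bash
python3 -m crank '0.6 -1.4 -1.6 -50 0.8;0.6 -1.4 -1.6 -100 0.8;0.6 -1.4 -1.6 -140 0.8;0.6 -1.4 -1.6 -160 0.8;0.6 -1.4 -1.6 -173 0.8;0.6 -1.4 -1.6 -173 0.8' 25;python3 -m crank '-1 0 0 0 0;-1 0 0 0 0;-1 0 0 0 0;-1 0 0 0 0;-1 0 0 0 0;-1 0 0 0 0' 25; python3 -m crank '-1 0 0 50 0;-1 0 0 100 0;-1 0 0 140 0;-1 8 40 155 8;-1 16 85 155 16;-1 24 130 155 24;-1 31 175 155 32;-1 35 220 155 35';python3 -m crank '-1 6 50 0 0;-1 10 100 0 0;-1 10 100 0 0;-1 10 100 0 0'; python3 - <<'E'
from h import *
c,f=show(); print("blue",f(rects(c,"blue",26))); 
E
```

```text
t: 6.95
ee_pos: [557.5, -258.9, 3.1]
tool_rot: [3.141, 0.001, -0.675]
force: [0.0, -0.4, 0.7]
gripper_width: 0.8
grip_force: 0.0
t: 7.55
ee_pos: [559.0, -260.4, 5.8]
tool_rot: [-3.141, -0.003, -0.675]
force: [-1.2, 0.1, 7.1]
gripper_width: 0.6
grip_force: 25.0
t: 8.35
ee_pos: [592.9, -37.9, 159.3]
tool_rot: [3.142, -0.001, -0.06]
force: [0.5, 0.6, 0.2]
gripper_width: 0.603
grip_force: 25.0
t: 8.75
ee_pos: [602.5, 61.6, 158.9]
tool_rot: [3.141, -0.0, -0.062]
force: [-0.7, 0.2, -1.6]
gripper_width: 0.599
grip_force: 25.0
t 8.8 tcp [602.6  60.3 158.8] rot [ 3.141 -0.    -0.064] F [ 0.2 -0.3 -1. ] w 0.598 q [ 0.02  0.18  1.54 -0.    1.42  1.65]
blue []
```

```bash
python3 -m crank '-1 0 0 -50 0;-1 0 0 -90 0;-1 0 0 -115 0;-1 0 0 -124 0;-1 0 0 -128 0;-1 0 0 -128 0;-1 0 0 -128 0'; python3 -m crank '0.5 0 0 0 0;0.5 0 0 0 0;0.5 0 0 0 0;0.5 0 0 0 0;0.5 0 0 50 0;0.5 0 0 100 0;0.5 0 0 150 0;0.5 0 0 185 0'; python3 - <<'E'
from h import *
c,f=show(); print("blue",f(rects(c,"blue",40)), f(rects(c,"blue",26)))
for n in ("scene","side"):
    c=r.capture(n); print(n,f(rects(c)),f(dishes(c)))
E
```

```text
t: 9.5
ee_pos: [603.7, 59.2, 32.1]
tool_rot: [-3.142, -0.002, -0.066]
force: [0.7, -0.5, -1.0]
gripper_width: 0.599
grip_force: 25.0
t: 10.3
ee_pos: [603.6, 60.6, 220.0]
tool_rot: [-3.141, -0.004, -0.064]
force: [2.0, 1.0, 0.6]
gripper_width: 0.751
grip_force: 0.0
t 10.3 tcp [606.1  60.6 226.5] rot [-3.141 -0.012 -0.064] F [ 1.7 -0.5  4.8] w 0.752 q [0.02 0.14 1.46 0.   1.53 1.65]
blue [(601.5, 59.5, 99.0, 56.0, -3.9)] []
scene [(469.0, -442.7, 100.0, 65.0, -15.0)] [(331.6, 262.6, 20.1, 0.94), (543.7, 287.9, 355.0, 0.931)]
side [(462.8, -454.8, 100.0, 61.0, -14.9)] [(368.0, -300.6, 296.9, 0.95), (326.2, 251.3, 25.2, 0.885), (539.9, 276.5, 354.8, 0.841)]
```

```bash
python3 -m crank '0.6 -12 -48 0 -5;0.6 -25 -96 0 -11;0.6 -37 -144 0 -11;0.6 -50 -192 0 -11;0.6 -62 -240 0 -11;0.6 -75 -288 0 -11;0.6 -88 -336 0 -11;0.6 -100 -384 0 -11'; python3 -m crank '0.6 -12 -42 0 0;0.6 -24 -84 0 0;0.6 -38 -126 -40 0;0.6 -38 -126 -40 0;0.6 -38 -126 -40 0'; python3 - <<'E'
from h import *
c,f=show(); print("blue",f(rects(c))); print(f(dishes(c)))
E
```

```text
t: 11.25
ee_pos: [501.0, -324.8, 213.6]
tool_rot: [-3.14, 0.003, -0.256]
force: [1.0, -0.4, -0.3]
gripper_width: 0.8
grip_force: 0.0
t: 11.75
ee_pos: [462.4, -448.9, 171.4]
tool_rot: [-3.138, 0.006, -0.259]
force: [-0.2, 0.1, -0.5]
gripper_width: 0.803
grip_force: 0.0
t 11.8 tcp [ 463.8 -448.5  173.4] rot [-3.139e+00  3.000e-03 -2.570e-01] F [ 0.6  0.3 -0.2] w 0.794 q [-0.85  0.28  1.4   0.    1.46  0.98]
blue [(464.2, -451.2, 98.0, 55.0, -14.6)]
[]
```

```bash
python3 -m crank '0.6 -0.4 -1.6 -50 0;0.6 -0.4 -1.6 -100 0;0.6 -0.4 -1.6 -140 0;0.6 -0.4 -1.6 -160 0;0.6 -0.4 -1.6 -172 0;0.6 -0.4 -1.6 -172 0' 25;python3 -m crank '-1 0 0 0 0;-1 0 0 0 0;-1 0 0 0 0;-1 0 0 0 0;-1 0 0 0 0;-1 0 0 0 0' 25; python3 -m crank '-1 0 0 50 0;-1 0 0 100 0;-1 0 0 150 0;-1 12 45 170 4;-1 25 90 170 8;-1 37 136 170 11;-1 50 183 170 11;-1 62 230 170 11';python3 -m crank '-1 13 48 0 0;-1 26 96 0 0;-1 39 144 0 0;-1 52 192 0 0;-1 65 240 0 0;-1 76 281 0 0;-1 76.5 281.5 0 0;-1 76.5 281.5 0 0'; python3 - <<'E'
from h import *
c,f=show(); print("blue",f(rects(c,"blue",40))); 
E
```

```text
t: 12.4
ee_pos: [464.6, -449.5, 2.9]
tool_rot: [-3.14, 0.001, -0.255]
force: [1.3, -0.9, 0.2]
gripper_width: 0.797
grip_force: 0.0
t: 13.0
ee_pos: [465.4, -452.3, 5.8]
tool_rot: [3.14, -0.003, -0.257]
force: [0.0, 1.3, 8.3]
gripper_width: 0.603
grip_force: 25.0
t: 13.8
ee_pos: [526.4, -219.5, 174.2]
tool_rot: [3.141, -0.001, -0.065]
force: [0.6, -0.6, -0.7]
gripper_width: 0.597
grip_force: 25.0
t: 14.6
ee_pos: [602.7, 61.1, 173.7]
tool_rot: [3.141, -0.0, -0.062]
force: [-0.1, 0.1, -1.2]
gripper_width: 0.596
grip_force: 25.0
t 14.7 tcp [602.5  60.  173.7] rot [ 3.141  0.    -0.064] F [ 0.2 -0.4 -1. ] w 0.602 q [ 0.01  0.17  1.53 -0.    1.44  1.65]
blue []
```

```bash
python3 -m crank '-1 0 0 -50 0;-1 0 0 -90 0;-1 0 0 -115 0;-1 0 0 -125 0;-1 0 0 -129 0;-1 0 0 -129 0;-1 0 0 -129 0'; python3 -m crank '0.5 0 0 0 0;0.5 0 0 0 0;0.5 0 0 0 0;0.5 0 0 0 0;0.5 0 0 50 0;0.5 0 0 100 0;0.5 0 0 150 0;0.5 0 0 175 0'; python3 - <<'E'
from h import *
c,f=show(); print("blue",f(rects(c,"blue",54)), f(rects(c,"blue",26)))
for n in ("scene","side"):
    c=r.capture(n); print(n,f(rects(c)),f(dishes(c)),f(dishes(c,"white",6,(500,700,-180,10)))); cv2.imwrite(f"pics/{n}1.png",c["image"][:,:,::-1])
E
```

```text
t: 15.35
ee_pos: [603.7, 59.2, 46.1]
tool_rot: [-3.142, -0.002, -0.066]
force: [-0.4, 0.1, -0.6]
gripper_width: 0.599
grip_force: 25.0
t: 16.15
ee_pos: [604.7, 60.5, 225.7]
tool_rot: [-3.141, -0.007, -0.064]
force: [-0.1, 0.9, 0.4]
gripper_width: 0.749
grip_force: 0.0
t 16.2 tcp [606.1  60.5 229.1] rot [-3.141 -0.012 -0.064] F [0.6 0.3 3.2] w 0.751 q [ 0.02  0.14  1.46 -0.    1.53  1.65]
blue [(601.4, 59.3, 99.0, 55.0, -3.7)] []
scene [] [(332.2, 262.2, 19.3, 0.942), (543.6, 287.9, 354.8, 0.372)] [(606.5, -82.9, 359.9, 0.95)]
side [] [(368.0, -300.0, 297.0, 0.951), (326.6, 252.4, 24.9, 0.883), (539.7, 277.1, 355.3, 0.853)] [(604.8, -85.4, 0.3, 0.955)]
```

View pics/scene1.png

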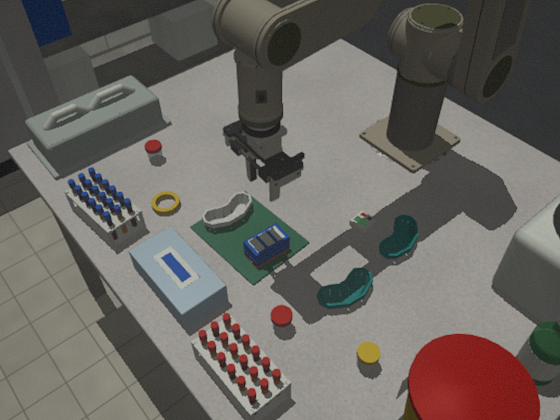

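```bash
python3 -m crank '0.8 -12 45 0 -1.3;0.8 -25 90 0 -1.3;0.8 -37 135 0 -1.3;0.8 -50 180 0 -1.3;0.8 -61 222 0 -1.3;0.8 -61 222 0 -1.3;0.8 -61 222 0 -1.3'; python3 - <<'E'
from h import *
c,f=show(); print(f(dishes(c)));cv2.imwrite("pics/w4.png",c["image"][:,:,::-1])
E
```

```text
t: 17.0
ee_pos: [540.3, 282.8, 217.3]
tool_rot: [3.14, 0.003, -0.085]
force: [-0.1, -0.4, 0.4]
gripper_width: 0.895
grip_force: 0.0
t 17.1 tcp [540.9 281.8 217.7] rot [ 3.14e+00  2.00e-03 -8.60e-02] F [ 0.5 -0.2  0.4] w 0.898 q [ 0.4   0.16  1.46 -0.    1.53  2.05]
[(542.3, 284.3, 353.0, 0.291)]
```

View pics/w4.png

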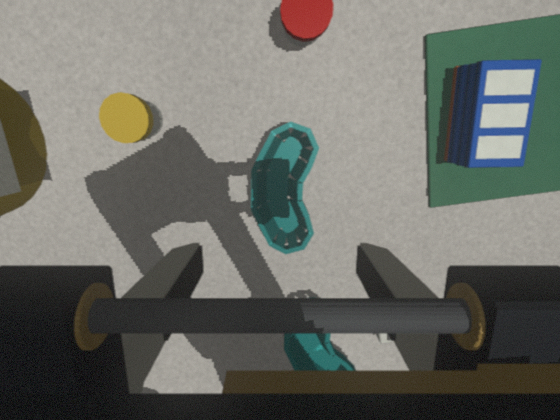

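```bash
python3 - <<'E'
from h import *
c,f=show(); im,z=ortho(c,32)
hsv=cv2.cvtColor(im,cv2.COLOR_RGB2HSV)
sel=template(542,283,np.radians(355))
ring=sel&~(cv2.erode(sel.astype(np.uint8),np.ones((13,13)))>0)
print(np.percentile(hsv[ring],[5,25,50,75,95],axis=0)); print(np.percentile(z[ring],[5,25,50,75,95]))
m=(hsv[...,0]>75)&(hsv[...,0]<105)&(hsv[...,1]>70)
for lo in (20,25,-98): print(lo,[fitdish(b) for b in blobs(m&(z>lo)&(z<42),1000,15)])
E
```

```text
t 17.1 tcp [541.4 281.2 218.1] rot [ 3.14e+00  2.00e-03 -8.80e-02] F [0.3 0.3 0.3] w 0.901 q [ 0.4   0.16  1.46 -0.    1.53  2.05]
[[ 22.  13.  63.]
 [ 84.  53.  96.]
 [ 87. 102. 127.]
 [ 88. 121. 145.]
 [ 89. 131. 165.]]
[-1.53162305 24.0141829  30.85288665 31.60037935 32.3885583 ]
20 [(np.float64(541.3), np.float64(283.9), np.float64(353.5), np.float64(0.916))]
25 [(np.float64(541.3), np.float64(283.9), np.float64(353.5), np.float64(0.916))]
-98 [(np.float64(330.5), np.float64(251.1), np.float64(250.4), np.float64(0.428)), (np.float64(540.8), np.float64(283.4), np.float64(354.2), np.float64(0.92))]
```

```bash
sed -i 's/"teal":(h>83)&(h<98)&(s>90)&(v>20)/"teal":(h>75)\&(h<105)\&(s>70)/; s/blobs(m,800,9)/blobs(m,800,15)/' h.py
python3 -m crank '0.8 -0.3 1.2 -50 -1.2;0.8 -0.3 1.2 -100 -1.2;0.8 -0.3 1.2 -150 -1.2;0.8 -0.3 1.2 -180 -1.2;0.8 -0.3 1.2 -194 -1.2;0.8 -0.3 1.2 -199 -1.2;0.8 -0.3 1.2 -199 -1.2' 25;python3 -m crank '-1 0 0 0 0;-1 0 0 0 0;-1 0 0 0 0;-1 0 0 0 0;-1 0 0 0 0;-1 0 0 0 0' 30; python3 -m crank '-1 0 0 50 0;-1 0 0 100 0;-1 0 0 150 0;-1 10 -45 180 3;-1 20 -90 180 6;-1 32 -135 180 6;-1 44 -180 180 6;-1 56 -220 180 6'; python3 -m crank '-1 6 -20 0 0.5;-1 6 -20 0 0.5;-1 6 -20 0 0.5;-1 6 -20 0 0.5'; python3 - <<'E'
from h import *
c,f=show(); cv2.imwrite("pics/w5.png",c["image"][:,:,::-1]); print(f(dishes(c,"white",6,(500,700,-180,10))))
E
```

```text
t: 17.8
ee_pos: [542.3, 283.1, 21.4]
tool_rot: [-3.141, -0.001, -0.109]
force: [-0.2, 0.3, -0.2]
gripper_width: 0.9
grip_force: 0.0
t: 18.4
ee_pos: [542.1, 283.9, 21.6]
tool_rot: [-3.141, -0.001, -0.108]
force: [-1.1, 1.1, 5.3]
gripper_width: 0.6
grip_force: 30.0
t: 19.2
ee_pos: [597.2, 61.4, 200.3]
tool_rot: [3.141, 0.001, -0.004]
force: [1.0, 1.0, -1.2]
gripper_width: 0.6
grip_force: 30.0
t: 19.6
ee_pos: [603.0, 44.6, 200.3]
tool_rot: [-3.141, 0.001, 0.006]
force: [-0.8, 0.1, -1.6]
gripper_width: 0.607
grip_force: 30.0
t 19.6 tcp [603.   44.8 200.4] rot [-3.141e+00  1.000e-03  7.000e-03] F [ 0.3  0.7 -1.1] w 0.603 q [-0.01  0.15  1.5   0.    1.49  1.55]
[(604.2, -84.7, 359.9, 0.955)]
```

View pics/w5.png

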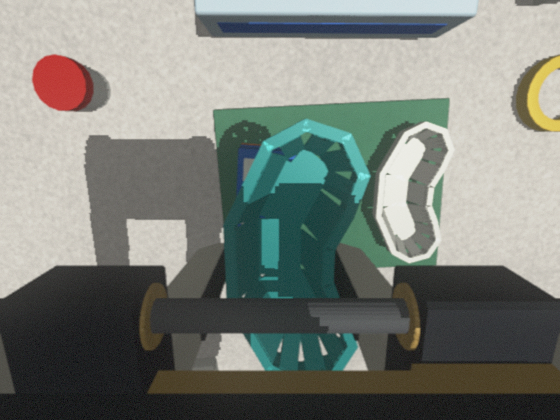

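```bash
python3 -m crank '-1 1 -45 0 0;-1 1 -90 0 0;-1 1.2 -129 0 0;-1 1.2 -129 -45 0;-1 1.2 -129 -90 0;-1 1.2 -129 -110 0;-1 1.2 -129 -120 0;-1 1.2 -129 -130 0';  python3 -m crank '-1 0 0 -8 0;-1 0 0 -14 0;-1 0 0 -19 0;-1 0 0 -23 0;-1 0 0 -26 0;-1 0 0 -27 0;-1 0 0 -27 0'; python3 - <<'E'
from h import *
c,f=show(); c=r.capture("side"); cv2.imwrite("pics/s2.png",cv2.resize(c["image"][180:300,240:420,::-1],None,fx=3,fy=3))
E
```

```text
t: 20.45
ee_pos: [605.0, -84.6, 70.6]
tool_rot: [3.142, -0.001, 0.007]
force: [1.1, 0.2, -0.7]
gripper_width: 0.604
grip_force: 30.0
t: 21.15
ee_pos: [604.6, -85.5, 43.6]
tool_rot: [3.142, 0.0, 0.005]
force: [0.4, 0.1, -1.5]
gripper_width: 0.605
grip_force: 30.0
t 21.2 tcp [604.7 -85.5  43.8] rot [ 3.142 -0.     0.005] F [ 0.6 -0.5 -1.8] w 0.605 q [-0.22  0.3   1.62  0.    1.22  1.34]
```

View pics/s2.png

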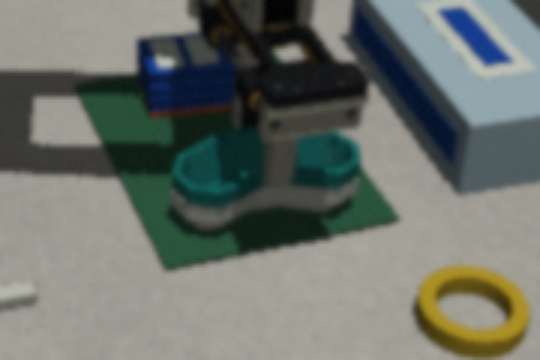

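```bash
python3 -m crank '-1 0 0 -1.5 0;-1 0 0 -1.5 0;0.6 0 0 -1.5 0;0.6 0 0 -1.5 0;0.6 0 0 -1.5 0;0.6 0 0 -1.5 0;0.6 0 0 45 0;0.6 0 0 90 0'; python3 -m crank '0.6 0 30 50 0;0.6 0 75 85 0;0.6 0 75 85 0;0.6 0 75 85 0';python3 - <<'E'
from h import *
c,f=show(); print("nest",f(dishes(c,"teal",20,(500,700,-180,10))))
for n in ("scene","side"):
    c=r.capture(n); print(n,f(dishes(c)),"nest",f(dishes(c,"teal",20,(500,700,-180,10))))
E
```

```text
t: 22.05
ee_pos: [602.9, -85.1, 132.8]
tool_rot: [-3.141, 0.004, 0.005]
force: [1.5, -0.7, 0.6]
gripper_width: 0.799
grip_force: 0.0
t: 22.45
ee_pos: [605.8, -9.1, 221.0]
tool_rot: [3.141, -0.004, 0.008]
force: [-0.2, -0.4, 0.0]
gripper_width: 0.804
grip_force: 0.0
t 22.5 tcp [604.8 -10.2 218.6] rot [ 3.141e+00 -1.000e-03  7.000e-03] F [-0.5 -0.  -0.2] w 0.798 q [-0.1   0.14  1.47 -0.    1.52  1.46]
nest [(604.8, -86.1, 360.0, 0.334)]
scene [(331.9, -256.8, 276.4, 0.159), (602.3, -91.1, 1.3, 0.768), (332.5, 262.4, 18.4, 0.94)] nest [(607.8, -80.8, 1.8, 0.942)]
side [(368.1, -299.9, 296.8, 0.951), (606.9, -81.6, 0.6, 0.82), (326.6, 254.0, 24.3, 0.864)] nest [(602.1, -89.2, 2.6, 0.856)]
```

```bash
python3 -m crank '0.6 -35 34 0 4;0.6 -70 68 0 8;0.6 -105 102 0 12;0.6 -140 136 0 16;0.6 -175 170 0 20;0.6 -210 204 0 20.6;0.6 -245 238 0 20.6;0.6 -275 270 0 20.6'; python3 -m crank '0.6 0 0 0 0;0.6 0 0 0 0'; python3 - <<'E'
from h import *
c,f=show(); print(f(dishes(c)));cv2.imwrite("pics/w6.png",c["image"][:,:,::-1])
E
```

```text
t: 23.4
ee_pos: [327.6, 259.1, 216.5]
tool_rot: [3.141, 0.003, 0.363]
force: [0.6, -0.0, -0.7]
gripper_width: 0.8
grip_force: 0.0
t: 23.6
ee_pos: [329.0, 259.0, 217.0]
tool_rot: [3.141, 0.002, 0.366]
force: [-0.1, 0.0, 0.6]
gripper_width: 0.803
grip_force: 0.0
t 23.6 tcp [329.7 258.4 217.2] rot [3.14e+00 2.00e-03 3.65e-01] F [ 0.5 -0.8 -0.1] w 0.802 q [ 0.54 -0.38  1.96 -0.    1.56  1.75]
[(328.0, 260.0, 17.3, 0.912)]
```

View pics/w6.png

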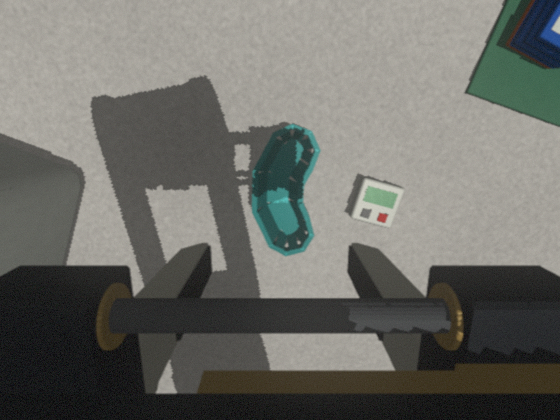

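```bash
python3 -m crank '0.6 -1.3 0.5 -50 -2.8;0.6 -1.3 0.5 -100 -2.8;0.6 -1.3 0.5 -150 -2.8;0.6 -1.3 0.5 -180 -2.8;0.6 -1.3 0.5 -193 -2.8;0.6 -1.3 0.5 -198 -2.8;0.6 -1.3 0.5 -198 -2.8' 25;python3 -m crank '-1 0 0 0 0;-1 0 0 0 0;-1 0 0 0 0;-1 0 0 0 0;-1 0 0 0 0;-1 0 0 0 0' 30; python3 -m crank '-1 0 0 50 0;-1 0 0 100 0;-1 0 0 150 0;-1 25 -31 180 -5;-1 50 -62 180 -10;-1 80 -95 180 -15;-1 110 -130 180 -17.8;-1 140 -165 180 -17.8'; python3 -m crank '-1 33 -37 0 0;-1 66 -74 0 0;-1 100 -111 0 0;-1 136.3 -148 0 0;-1 136.3 -180 0 0;-1 136.3 -180 0 0;-1 136.3 -180 0 0'; python3 - <<'E'
from h import *
c,f=show(); cv2.imwrite("pics/w7.png",c["image"][:,:,::-1])
E
```

```text
t: 24.35
ee_pos: [329.3, 259.6, 21.1]
tool_rot: [3.142, -0.0, 0.314]
force: [0.4, -0.6, 0.1]
gripper_width: 0.795
grip_force: 0.0
t: 24.95
ee_pos: [329.4, 260.7, 22.0]
tool_rot: [-3.141, -0.003, 0.316]
force: [-0.8, -1.2, 6.8]
gripper_width: 0.602
grip_force: 30.0
t: 25.75
ee_pos: [469.2, 93.7, 201.0]
tool_rot: [-3.141, -0.001, 0.004]
force: [0.4, 0.9, -0.8]
gripper_width: 0.603
grip_force: 30.0
t: 26.45
ee_pos: [604.2, -85.3, 200.1]
tool_rot: [-3.141, 0.001, 0.004]
force: [-1.3, 0.3, -1.3]
gripper_width: 0.603
grip_force: 30.0
t 26.5 tcp [604.3 -84.4 200.4] rot [-3.141e+00  1.000e-03  5.000e-03] F [ 0.3  0.4 -1.8] w 0.603 q [-0.22  0.17  1.48  0.    1.49  1.34]
```

View pics/w7.png

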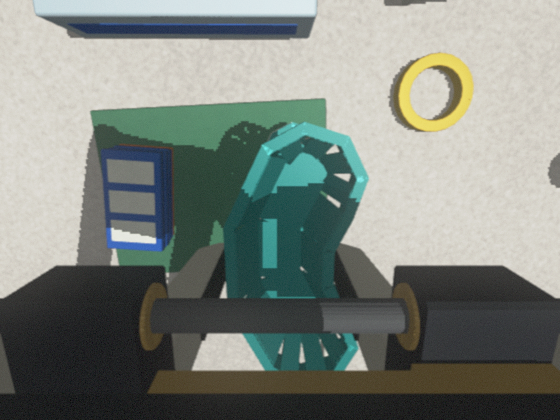

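```bash
python3 -m crank '-1 0 0 -45 0;-1 0 0 -85 0;-1 0 0 -105 0;-1 0 0 -115 0;-1 0 0 -123 0;-1 0 0 -130 0;-1 0 0 -136 0;-1 0 0 -140 0';  python3 -m crank '-1 0 0 -2 0;-1 0 0 -3 0;-1 0 0 -4 0;-1 0 0 -4 0'; python3 - <<'E'
from h import *
c,f=show(); c=r.capture("side"); cv2.imwrite("pics/s3.png",cv2.resize(c["image"][180:300,240:420,::-1],None,fx=3,fy=3))
E
```

```text
t: 27.3
ee_pos: [605.2, -85.0, 61.1]
tool_rot: [3.141, -0.001, 0.005]
force: [-0.5, 0.3, -0.9]
gripper_width: 0.602
grip_force: 30.0
t: 27.7
ee_pos: [604.7, -85.1, 56.8]
tool_rot: [3.142, -0.0, 0.005]
force: [-0.7, 0.3, -1.3]
gripper_width: 0.603
grip_force: 30.0
t 27.8 tcp [604.7 -85.   56.8] rot [ 3.142 -0.     0.005] F [ 1.1  0.3 -0. ] w 0.603 q [-0.22  0.29  1.61  0.    1.24  1.34]
```

View pics/s3.png

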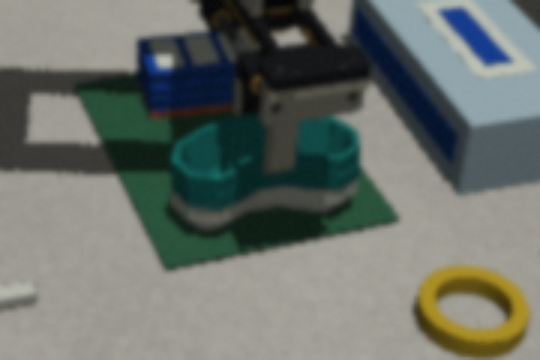

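```bash
python3 -m crank '0.6 0 0 0 0;0.6 0 0 0 0;0.6 0 0 0 0;0.6 0 0 0 0;0.6 0 0 40 0;0.6 0 0 90 0;0.6 0 0 130 0;0.6 0 0 162 0'; python3 -m crank '0.6 -30 -27 0 -8;0.6 -60 -54 0 -16;0.6 -90 -81 0 -24;0.6 -120 -108 0 -32;0.6 -150 -135 0 -40;0.6 -180 -162 0 -48;0.6 -210 -189 0 -56;0.6 -235.5 -210 0 -63';python3 -m crank '0.6 0 0 0 0;0.6 0 0 0 0'; python3 - <<'E'
from h import *
c,f=show(); print(f(dishes(c)));cv2.imwrite("pics/w8.png",c["image"][:,:,::-1])
for n in ("scene","side"):
    c=r.capture(n); print(n,f(dishes(c)),"nest",f(dishes(c,"teal",34,(500,700,-180,10))))
    im,z=ortho(c,66); b=z[370:460,320:490]; m=mask(im,"teal")[370:460,320:490]; print("top z pct",np.percentile(b[m],[50,80,90,97]))
E
```

```text
t: 28.6
ee_pos: [605.4, -85.1, 222.1]
tool_rot: [3.141, -0.003, 0.005]
force: [0.2, -0.3, 0.2]
gripper_width: 0.803
grip_force: 0.0
t: 29.4
ee_pos: [367.5, -296.2, 218.9]
tool_rot: [3.141, -0.001, -1.101]
force: [0.4, -0.6, 0.2]
gripper_width: 0.802
grip_force: 0.0
t: 29.6
ee_pos: [368.9, -295.4, 218.9]
tool_rot: [-3.141, -0.0, -1.095]
force: [0.2, 0.1, -0.8]
gripper_width: 0.798
grip_force: 0.0
t 29.6 tcp [ 369.4 -294.9  218.8] rot [-3.141 -0.    -1.093] F [ 0.2  0.6 -0.5] w 0.795 q [-0.78 -0.22  1.83  0.    1.53  1.88]
[(368.3, -296.8, 297.9, 0.913), (608.3, -97.1, 30.7, 0.098)]
scene [(374.1, -289.3, 295.1, 0.909), (590.2, -98.3, 351.0, 0.384)] nest [(606.2, -80.5, 2.9, 0.938)]
top z pct [53.10962274 62.91559272 65.20808713 67.22366021]
side [(368.3, -300.3, 296.5, 0.94), (599.6, -65.8, 9.7, 0.098)] nest [(600.2, -89.4, 3.8, 0.857)]
top z pct [60.32303643 67.35253795 68.49799964 69.64878809]
```

View pics/w8.png

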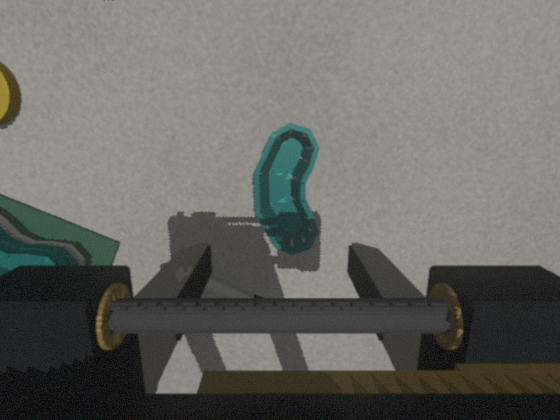

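```bash
python3 -m crank '0.6 -0.7 -1.8 -50 0;0.6 -0.7 -1.8 -100 0;0.6 -0.7 -1.8 -150 0;0.6 -0.7 -1.8 -180 0;0.6 -0.7 -1.8 -193 0;0.6 -0.7 -1.8 -198 0;0.6 -0.7 -1.8 -198 0' 25;python3 -m crank '-1 0 0 0 0;-1 0 0 0 0;-1 0 0 0 0;-1 0 0 0 0;-1 0 0 0 0;-1 0 0 0 0' 30; python3 -m crank '-1 0 0 50 0;-1 0 0 100 0;-1 0 0 150 0;-1 25 20 180 8;-1 50 40 180 16;-1 80 65 180 24;-1 110 90 180 32;-1 140 115 180 40'; python3 -m crank '-1 30 30 0 8;-1 60 60 0 16;-1 90 90 0 23.3;-1 96 97 0 23.3;-1 96 97 0 23.3;-1 96 97 0 23.3;-1 96 97 0 23.3'; python3 - <<'E'
from h import *
c,f=show(); cv2.imwrite("pics/w9.png",c["image"][:,:,::-1])
E
```

```text
t: 30.45
ee_pos: [369.3, -297.0, 21.4]
tool_rot: [-3.141, -0.001, -1.093]
force: [-0.1, 0.7, -0.5]
gripper_width: 0.798
grip_force: 0.0
t: 31.05
ee_pos: [369.3, -297.8, 22.1]
tool_rot: [-3.141, -0.003, -1.094]
force: [-0.3, 0.8, 7.3]
gripper_width: 0.603
grip_force: 29.9
t: 31.85
ee_pos: [509.3, -180.7, 200.8]
tool_rot: [3.142, -0.0, -0.391]
force: [0.3, -0.0, -1.1]
gripper_width: 0.606
grip_force: 29.9
t: 32.55
ee_pos: [603.6, -86.0, 200.6]
tool_rot: [3.141, 0.0, 0.008]
force: [-0.4, 0.2, -2.7]
gripper_width: 0.602
grip_force: 29.9
t 32.6 tcp [603.7 -86.1 200.8] rot [3.141 0.    0.008] F [-0.2  0.2 -1.1] w 0.603 q [-0.23  0.16  1.48 -0.    1.49  1.34]
```

View pics/w9.png

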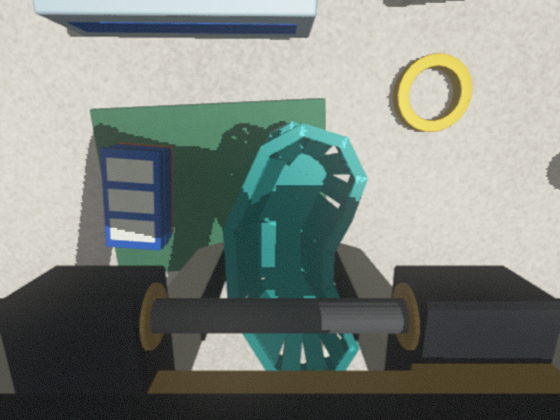

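Held as before (rounded end at about (303,125)). Shift +0.6, +0.8 and lower.

```bash
python3 -m crank '-1 0.6 0.8 -45 0;-1 0.6 0.8 -75 0;-1 0.6 0.8 -95 0;-1 0.6 0.8 -103 0;-1 0.6 0.8 -110 0;-1 0.6 0.8 -117 0;-1 0.6 0.8 -123 0;-1 0.6 0.8 -127 0';  python3 -m crank '-1 0 0 -1.5 0;-1 0 0 -2.5 0;-1 0 0 -3 0;-1 0 0 -3 0';python3 -m crank '0.6 0 0 0 0;0.6 0 0 0 0;0.6 0 0 0 0;0.6 0 0 0 0;0.6 0 0 40 0;0.6 0 0 90 0;0.6 0 0 130 0;0.6 0 0 148 0'; python3 -m crank '0.6 -40 10 0 0;0.6 -80 20 0 0;0.6 -120 20 0 0;0.6 -150 20 0 0;0.6 -150 20 0 0';python3 - <<'E'
from h import *
c,f=show()
for n in ("scene","side"):
    c=r.capture(n); print(n,f(rects(c)),"pile",f(rects(c,"blue",54)),"nest",f(dishes(c,"teal",48,(500,700,-180,10))))
    im,z=ortho(c,80); b=z[370:460,320:490]; m=mask(im,"teal")[370:460,320:490]; print("top z pct",np.percentile(b[m],[50,80,90,97]))
    cv2.imwrite(f"pics/{n}9.png",cv2.resize(c["image"][170:300,160:420,::-1],None,fx=3,fy=3))
E
```

```text
t: 33.4
ee_pos: [605.4, -84.1, 74.0]
tool_rot: [3.141, -0.001, 0.01]
force: [-0.1, -0.0, -1.8]
gripper_width: 0.604
grip_force: 29.9
t: 33.8
ee_pos: [605.2, -84.0, 70.9]
tool_rot: [3.142, -0.0, 0.011]
force: [0.4, 0.5, -1.2]
gripper_width: 0.602
grip_force: 29.9
t: 34.6
ee_pos: [607.1, -84.4, 224.4]
tool_rot: [3.14, -0.007, 0.011]
force: [1.2, -0.9, -0.4]
gripper_width: 0.799
grip_force: 0.0
t: 35.1
ee_pos: [452.5, -63.8, 218.6]
tool_rot: [3.141, 0.0, 0.01]
force: [0.4, -0.5, -0.4]
gripper_width: 0.803
grip_force: 0.0
t 35.1 tcp [454.3 -64.  219. ] rot [ 3.141e+00 -1.000e-03  1.000e-02] F [ 0.   0.2 -0. ] w 0.8 q [-0.25 -0.26  1.86 -0.    1.54  1.31]
scene [] pile [(606.3, 64.2, 105.0, 61.0, -3.2)] nest [(606.3, -79.2, 3.5, 0.93)]
top z pct [66.01102147 76.97350045 79.09762298 81.25719911]
side [] pile [(756.5, -9.5, 197.0, 9.0, -90.0), (600.1, 52.1, 104.0, 66.0, -5.4)] nest [(599.7, -88.8, 5.7, 0.862)]
top z pct [74.06095072 81.07236686 82.31695863 83.39505494]
```

View pics/side9.png

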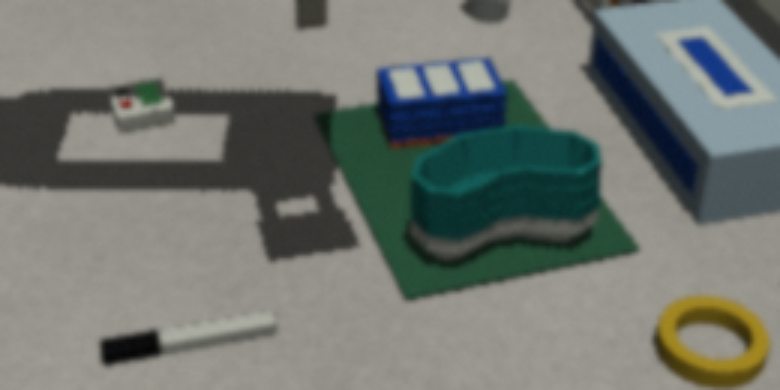

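```bash
python3 -c "
from cell import r
print(r.job_done())"
```

```text
the job is handed in; nothing more can be done
None
```

I handed the job in at about 35 s of the 210 s, with all three teal dishes nested in the white one and all three blue cases stacked on the pad. The last pictures showed both stacks level and at the expected height; no verdict came back from the hand-in.

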